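# Push a carton home in its racking lane

### The job

Push the carton along the board into the lane between the two guide rails and on until it stands squarely up against the end stop, without the carton or the robot touching either rail. Line it up with the lane first if it needs it; only push it - it stays standing on the board and is never lifted - and leave everything else where it is. Finish with the robot clear.

Things in the scene. Friction and masses are not known exactly. Their poses are not given: they have to be found in the camera images.
- board: Shelf board lying fixed on the bench, sizes in mm: 460 long (its x) x 340 wide (its y) x 18 thick; origin at the centre of its underside, its top 18 above the bench. Its +x is the direction of the lane, along which the carton is to be pushed. At its front half two guide rails and an end stop are screwed on; its rear half (x below 0) is open deck
- lane_mouth (a point): Point on the board's top, midway between the rails at their open rear ends (board x = 0, y = 0); same axes as the board
- lane_end (a point): Point on the board's top at the foot of the end stop's face, on the lane's centre line (board x = 190, y = 0); the stop is a bar across the lane, 20 thick, 144 long, 40 tall
- rail_left: Left guide rail (board y > 0): straight bar, in mm 190 long x 15 wide x 22 tall, from the mouth to the stop; origin at the centre of its underside, on the board's top. The clear lane between the two rails is 114 wide
- rail_right: Right guide rail (board y < 0), same bar, parallel to the left one
- carton: Closed plain white carton with a strip of brown tape along its top standing on the open deck before the lane, in mm: 100 long (its x) x 86 wide (its y) x 80 tall, about 0.45 kg (0.35 to 0.6), slides on the board with ordinary friction. Origin at the centre of its underside. It starts roughly facing the lane, up to 30 off the lane's centre line to either side and up to 0.25 rad askew. At the end stop its origin is at board x = 140
- jar: Bystander, not to be moved: small screw-lid jar, 44 across, 60 tall, on the board outside the left rail; origin at its underside
- can: Bystander, not to be moved: small closed metal can, 52 across, 70 tall, on the board outside the left rail; origin at its underside
- small_box: Bystander, not to be moved: small cardboard box, 50 x 36 x 45 tall, on the board outside the right rail; origin at its underside
- collar: Bystander, not to be moved: steel collar, 30 outside, 14 tall, lying flat, on the board's left rear corner; origin at its underside
- screwdriver: Bystander, not to be moved: screwdriver lying on the bench, left of the board
- wrench: Bystander, not to be moved: wrench lying on the bench, right of the board
- mug: Bystander, not to be moved: mug, 80 across, 90 tall, on the bench, left of the board; origin at its underside
- spray: Bystander, not to be moved: bottle, 56 across, 150 tall, on the bench, right of the board; origin at its underside
Not all that is in view belongs to the job. Leave any green look-alike of the carton alone.

How it is judged:
By the outcome, as a careful person would: the job done as asked, in the order asked, and still so for the second after the job is handed in, with the robot touching nothing.
It also fails if it takes over 64 s, if anything falls off the work surface, if the arm or the gripper's body presses on something with over 40 N, if the wrist force passes 120 N, or if a joint passes its speed limit or range.

### The arm

A 7-joint arm with a two-finger parallel gripper is mounted at the origin on the work surface. World frame = base frame: x ahead of the robot, y to its left, z up, the work surface at z = 0. Lengths are in m, angles in rad, forces in N, time in s.
With the tool pointing down it reaches from about 0.4 to 0.9 m from the base axis. Payload 5.5 kg.
Tool frame: the origin (TCP) lies midway between the tips of the shut fingers; the grasp point (between the pads) lies ctrl.grip_point_offset behind it (ctrl.grip_point_offset is the distance from the TCP to the grasp point, in m); y points along the fingers, x is the direction in which the jaws open and shut, and the axes are right-handed (so a half turn about y gives the same grasp; the last joint's range is limited). The gripper opens to 92 mm and grips with 3 to 60 N. Pads are 19 mm wide; open, the fingers measure 130 mm over their backs; the gripper's body (75 mm by 190 mm) begins 47 mm behind the grasp point.
Start: joints at [1.594, 0.501, -0.427, 1.55, 0.221, 1.138, -0.21], TCP at [0.154, -0.631, 0.227] pointing down, gripper open.
Joint ranges: [-2.88, 2.88], [-0.31, 2.03], [-1.54, 1.56], [0.2, 2.42], [-1.41, 4.55], [0.19, 2.02], [-2.57, 2.57]. Speed limits (rad/s): [2.57, 2.57, 3.14, 3.14, 3.14, 3.14, 3.14].

### API

Orientations are given as [roll, pitch, yaw] about the fixed x, y, z axes, in that order (R = Rz(yaw) Ry(pitch) Rx(roll)).
In Python, from plant import ctrl gives the robot as it stands.
- The arm moves only by the tool send_rows, never from a script. Its argument "increments" is a list of rows, each a list of 7 numbers: the turn, a rotation vector about the tool's x, y, z in rad, then the shift along the tool's x, y, z in cm, then the closure in counts, from 0 (fully open) to 255 (shut). In form: [[wx, wy, wz, x, y, z, jaw], ...]. A call has 1 to 12 rows; each row is the pose to reach, as a shift and turn from the pose commanded when the call began, along the tool's axes at that moment; what a row does not reach only later rows make up. A row lasts 1/10 s, in which the tool goes at most 50 mm and 8.59 degrees, less where a joint would pass 70% of its speed; a pose out of reach is approached as far as the arm can. A call with a gripper value outside its range is refused whole. The fingers move at their own pace and stop on an object; "force" is the grip in N (left out, the last holds). Time passes only in rows, so rows that repeat a pose let the fingers close. It gives the time, the measured TCP pose, the force and the opening at its end, in the units of the state.
- ctrl.read_state(): the state, without advancing time (a new reading comes with each control period).
- ctrl.camera(name): name is "scene" or "top"; returns the picture (480x640x3 uint8, red, green, blue); there is no depth.
- ctrl.get_calibration(name): a dict with "fx", "fy", "cx", "cy" (pixels), "extrinsics" (4x4, takes a point from camera to world coordinates). Camera axes: x right, y down, z forward; pixel columns grow to the right and rows downward; lengths in m; the calibration is good to about 2 mm. A picture is of the moment at which its call begins. get_calibration takes no time and is no camera call.
- ctrl.sign_off(): hands the job in, once; it reports no verdict.
The state is a dict: "time_s": time; "qpos": joint angles; "joint_vel": joint speeds; "effort": joint torques, N m; "eef_pos": TCP position; "eef_rot": TCP orientation; "ft_force": force on the tool from outside, world axes, zero at the start; "ft_torque": the same for the moment, N m; "width": finger opening in m.
Only numpy, scipy, OpenCV 4.12 (cv2) and the standard library are available. Lean on these libraries where they do the work, as an engineer would, in place of code of your own. Each camera call takes 0.05 s, during which the arm holds its last target.

## Working session

There is one attempt and no reset: what is moved stays moved. The work goes in short steps, Python scripts to look and compute and a tool call to move; the robot and the scene stay as the last step left them, time stands still between calls to the robot, and variables do not carry over. Pictures are saved under pics/ and viewed, and the job is handed in when it is done.

Besides the shell and the picture viewer there is one more tool, called after "Emit:" as name([rows], argument=value, ...), one row to a line, values as JSON. send_rows: Moves the arm, as the interface text tells. Its arguments: {"type":"object","properties":{"increments":{"type":"array","items":{"type":"array","items":{"type":"number"}}},"force":{"type":"number"}},"required":["increments"]}

```bash
mkdir -p pics; python3 - <<'E'
from plant import ctrl
import cv2
print(ctrl.read_state(), ctrl.grip_point_offset)
for n in("scene","top"):
    im=ctrl.camera(n); cv2.imwrite(f"pics/{n}0.png",im[:,:,::-1]); 
    c=ctrl.get_calibration(n); print(n,c)
E
```

```text
{'time_s': 0.0, 'qpos': array([ 1.59422246,  0.50183691, -0.42673974,  1.55147021,  0.220815  ,
        1.13825977, -0.21029017]), 'joint_vel': array([ 0.0008715 ,  0.00105374, -0.00060181,  0.00015136, -0.00070638,
        0.00126048,  0.00073163]), 'effort': array([-2.22554045e-04, -5.66591442e+01, -5.81616104e+00, -2.79111332e+01,
       -6.85693114e-02,  3.05943622e-02,  2.08985880e-04]), 'eef_pos': array([ 0.15412231, -0.63074522,  0.22567224]), 'eef_rot': array([-1.57076414,  0.00192051, -1.33099258]), 'ft_force': array([-0.61468137, -0.6120043 , -0.39883261]), 'ft_torque': array([-0.03843509, -0.01858164,  0.0212147 ]), 'width': 0.09208079084896534} 0.0188
scene {'fx': 483.7348533154558, 'fy': 483.7348533154558, 'cx': 320.4489218577265, 'cy': 240.3354836487911, 'extrinsics': array([[-3.84445237e-01,  4.94411158e-01, -7.79589293e-01,
         1.30649001e+00],
       [ 9.23147599e-01,  2.05340965e-01, -3.25013228e-01,
         3.16632633e-01],
       [-6.08548314e-04, -8.44625772e-01, -5.35356830e-01,
         6.16402389e-01],
       [ 0.00000000e+00,  0.00000000e+00,  0.00000000e+00,
         1.00000000e+00]])}
top {'fx': 432.99183707970593, 'fy': 432.99183707970593, 'cx': 314.71105863304604, 'cy': 230.74701560101852, 'extrinsics': array([[-7.59249608e-04, -9.75146593e-01,  2.21559352e-01,
         2.69684961e-01],
       [-9.99989070e-01, -2.81793421e-04, -4.66706187e-03,
        -2.58460861e-02],
       [ 4.61350345e-03, -2.21560474e-01, -9.75135720e-01,
         1.20584827e+00],
       [ 0.00000000e+00,  0.00000000e+00,  0.00000000e+00,
         1.00000000e+00]])}
```

View pics/scene0.png

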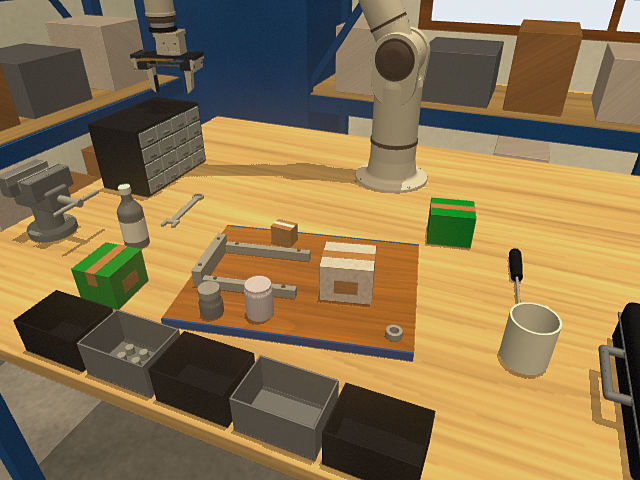

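View pics/top0.png

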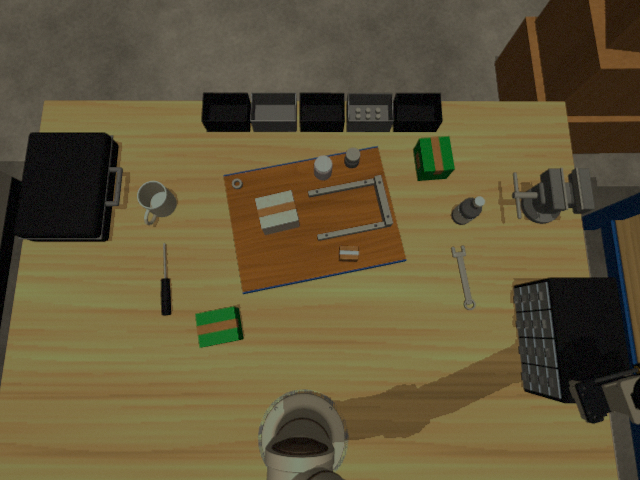

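```bash
cat > h.py <<'E'
import numpy as np, cv2
from plant import ctrl
def ray(n,px):
    c=ctrl.get_calibration(n);E=np.array(c["extrinsics"])
    d=E[:3,:3]@np.array([(px[0]-c["cx"])/c["fx"],(px[1]-c["cy"])/c["fy"],1]);return E[:3,3],d
def pt(n,px,z):
    o,d=ray(n,px);return (o+d*(z-o[2])/d[2])
def proj(n,p):
    c=ctrl.get_calibration(n);E=np.array(c["extrinsics"])
    q=E[:3,:3].T@(np.array(p)-E[:3,3]);return np.array([c["fx"]*q[0]/q[2]+c["cx"],c["fy"]*q[1]/q[2]+c["cy"]])
E
python3 - <<'E'
import cv2
t=cv2.imread("pics/top0.png")[135:305,215:415]; cv2.imwrite("pics/topc.png",cv2.resize(t,None,fx=4,fy=4,interpolation=cv2.INTER_CUBIC)[:600])
t=cv2.imread("pics/scene0.png")[215:365,155:425]; t=cv2.resize(t,None,fx=2.9,fy=2.9,interpolation=cv2.INTER_CUBIC); cv2.imwrite("pics/scenec.png",t[:,:800])
E
```

```text
(no output)
```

View pics/topc.png

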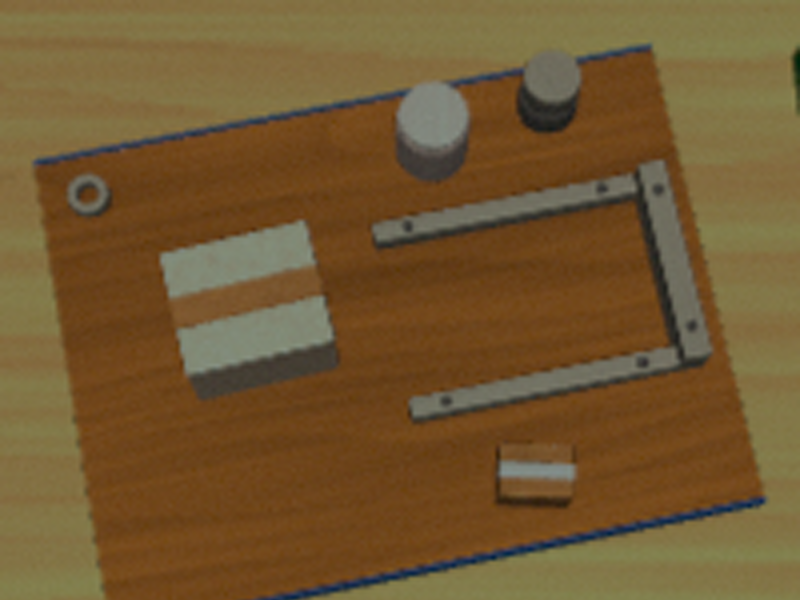

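View pics/scenec.png

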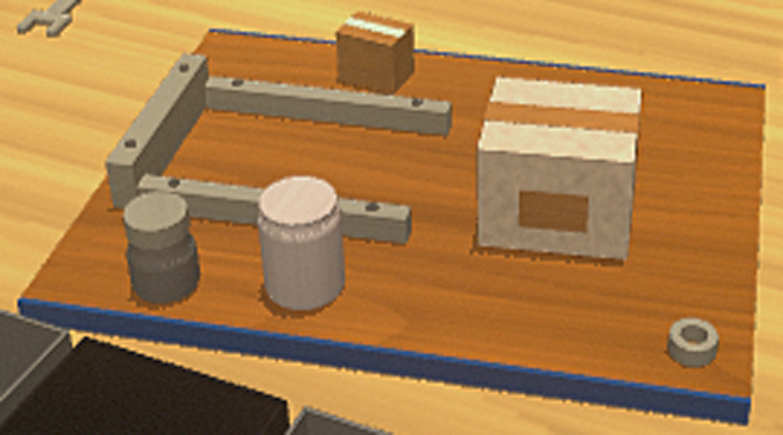

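```bash
cat >> h.py <<'E'
def board_from_top(img):
    pass
E
python3 - <<'E'
from h import *
f=lambda c:((c[0]+.5)/4-.5+215,(c[1]+.5)/4-.5+135)
im=cv2.imread("pics/top0.png")
# board mask for long edges
hsv=cv2.cvtColor(im,cv2.COLOR_BGR2HSV)
B=[pt("top",f(c),.018) for c in [(36,161),(651,46),(764,500)]]
print("board",np.round(B,4),np.linalg.norm(B[1]-B[0]),np.linalg.norm(B[2]-B[1]))
ux=(B[1]-B[0])[:2];ux/=np.linalg.norm(ux); uy=np.array([-ux[1],ux[0]]); 
uy2=(B[1]-B[2])[:2];uy2/=np.linalg.norm(uy2);print(ux,uy,uy2)
ctr=(B[0]+B[2])[:2]/2;print("ctr",ctr,"yaw",np.arctan2(ux[1],ux[0]))
def tb(p):d=p[:2]-ctr;return np.round([d@ux*1e3,d@uy*1e3],1)
for n,c,z in [("Lrear out",(372,226),.04),("Lrear in",(376,243),.04),("Lfront in",(641,194),.04),("Rrear in",(409,402),.04),("Rrear out",(413,419),.04),("Rfront in",(676,349),.04),("stop L",(638,168),.058),("stopR",(683,359),.058)]:
    print(n,tb(pt("top",f(c),z)))
print("expected L in y57 out 72")
m=cv2.inRange(hsv,(0,0,95),(180,75,255)); 
C=[pt("top",f(c),.098) for c in [(160,254),(305,221),(333,340),(188,375)]]
for c in C:print("cart",tb(c))
cc=sum(C)/4;print(cc,tb(cc)); e=(C[1]-C[0]+C[2]-C[3])[:2];print("yaw off",np.arctan2(e@uy,e@ux), [np.linalg.norm(C[i]-C[(i+1)%4]) for i in range(4)])
for n,c,z in[("jar?",(433,110),.078),("can",(552,77),.088),("collar",(88,193),.032),("sbox",(537,470),.063)]:print(n,tb(pt("top",f(c),z)))
# scene cross-check of carton top corners
g=lambda c:((c[0]+.5)/2.9-.5+155,(c[1]+.5)/2.9-.5+215)
for c in[(478,150),(635,164),(640,89),(497,77)]:print("scene cart",tb(pt("scene",g(c),.098)))
for c in[(449,104),(409,212)]:print("scene rail ends",tb(pt("scene",g(c),.04)))
E
```

```text
board [[ 0.7054  0.2321  0.018 ]
 [ 0.7953 -0.2163  0.018 ]
 [ 0.4575 -0.2837  0.018 ]] 0.4573354900507807 0.3444366650661643
[ 0.19657913 -0.98048796] [0.98048796 0.19657913] [0.98071111 0.19546283]
ctr [ 0.58144263 -0.02580051] yaw -1.3729285810723362
Lrear out [-0.7 69.2]
Lrear in [-0.3 56.3]
Lfront in [190.8  55.1]
Rrear in [ -0.3 -60.4]
Rrear out [  0.  -72.6]
Rfront in [188.9 -59.9]
stop L [189.2  68.6]
stopR [188.1 -71.4]
expected L in y57 out 72
cart [-146.1   59. ]
cart [-47.   62.8]
cart [-44.2 -21.7]
cart [-142.   -26.3]
[0.58088902 0.07080691 0.098     ] [-94.8  18.4]
yaw off 0.04231794357814355 [np.float64(0.09915469966411665), np.float64(0.08451162475924666), np.float64(0.09789574937632695), np.float64(0.08543583861259713)]
jar? [ 55.1 131.3]
can [139.5 135. ]
collar [-193.9  135.5]
sbox [  73.3 -127.7]
scene cart [-48.9  64.6]
scene cart [-148.4   60.3]
scene cart [-142.7  -26.7]
scene cart [-44.7 -22.7]
scene rail ends [ -0.  -68.7]
scene rail ends [-1.7 63.2]
```

```bash
cat >> h.py <<'E'
from scipy.spatial.transform import Rotation as Ro
YAW=-1.374
UX=np.array([np.cos(YAW),np.sin(YAW)]);UY=np.array([-UX[1],UX[0]])
LC=np.array([0.58144263,-0.02580051])-0.0020*UY   # lane mouth
def w(x,y): return LC+UX*x/1e3+UY*y/1e3
def tb(p): d=np.array(p)[:2]-LC; return np.round([d@UX*1e3,d@UY*1e3],1)
def go(x,y,z,yawoff):
    "lane mm, z m, yaw of tool x rel to lane"
    s=ctrl.read_state();R=Ro.from_euler('xyz',s["eef_rot"])
    Rt=Ro.from_euler('xyz',[-np.pi/2,0,YAW+yawoff])
    t=np.r_[w(x,y),z]
    print("t",round(s["time_s"],2),"at",tb(s["eef_pos"]),s["eef_pos"].round(4),s["eef_rot"].round(3),"F",s["ft_force"].round(1),"width",round(s["width"],4))
    print("rot",(R.inv()*Rt).as_rotvec().round(4),"shift cm",(R.inv().apply(t-s["eef_pos"])*100).round(2), "world tgt",t.round(3))
E
python3 -c "
from h import *
go(-95,125,.3,0)
go(-95,125,.048,0)"
```

```text
t 0.1 at [ 509.8 -535.3] [ 0.1542 -0.6308  0.2258] [-1.571  0.002 -1.331] F [-0.3  0.1 -0.7] width 0.0917
rot [-0.      0.0431 -0.0017] shift cm [-57.59  -7.32  68.57] world tgt [0.683 0.091 0.3  ]
t 0.1 at [ 509.8 -535.3] [ 0.1542 -0.6308  0.2258] [-1.571  0.002 -1.331] F [-0.3  0.1 -0.7] width 0.0917
rot [-0.      0.0431 -0.0017] shift cm [-57.55  17.88  68.57] world tgt [0.683 0.091 0.048]
```

Emit:
send_rows([
  [0,0,0,0,-5,0,130],
  [0,0,0,0,-9,0,130],
  [0,0.04,0,-5,-9,6,130],
  [0,0.043,-0.002,-57.6,-9,68.6,130],
  [0,0.043,-0.002,-57.6,-9,68.6,130],
  [0,0.043,-0.002,-57.6,-9,68.6,130],
  [0,0.043,-0.002,-57.6,-9,68.6,130],
  [0,0.043,-0.002,-57.6,-9,68.6,130],
  [0,0.043,-0.002,-57.6,-9,68.6,130],
  [0,0.043,-0.002,-57.6,-9,68.6,130],
  [0,0.043,-0.002,-57.6,-9,68.6,130],
  [0,0.043,-0.002,-57.6,-9,68.6,130],
])

```text
time_s: 1.3
eef_pos: [0.4506, -0.2264, 0.3167]
eef_rot: [-1.571, -0.002, -1.374]
ft_force: [0.6, -1.0, -0.7]
width: 0.0449
```

```bash
python3 -c "
from h import *
go(-95,125,.3,0)"
```

```text
t 1.3 at [ 171.1 -165.6] [ 0.4506 -0.2264  0.3167] [-1.571 -0.002 -1.374] F [ 0.6 -1.  -0.7] width 0.0449
rot [ 0.0003 -0.0003  0.0025] shift cm [-26.63   1.59  29.05] world tgt [0.683 0.091 0.3  ]
```

Emit:
send_rows([
  [0,0,0,-26.6,1.5,29,130],
  [0,0,0,-26.6,1.5,29,130],
  [0,0,0,-26.6,1.5,29,130],
  [0,0,0,-26.6,1.5,29,130],
  [0,0,0,-26.6,1.5,29,130],
  [0,0,0,-26.6,1.5,29,130],
  [0,0,0,-26.6,1.5,29,130],
  [0,0,0,-26.6,1.5,29,130],
  [0,0,0,-26.6,1.5,29,130],
  [0,0,0,-26.6,1.5,29,130],
  [0,0,0,-26.6,1.5,29,130],
  [0,0,0,-26.6,1.5,29,130],
])

```text
time_s: 2.5
eef_pos: [0.6823, 0.0869, 0.3014]
eef_rot: [-1.571, -0.003, -1.377]
ft_force: [0.3, -0.5, -0.9]
width: 0.0448
```

```bash
python3 -c "
from h import *
go(-95,115,.06,0)"
```

```text
t 2.5 at [-90.8 123. ] [0.6823 0.0869 0.3014] [-1.571 -0.003 -1.377] F [ 0.3 -0.5 -0.9] width 0.0448
rot [ 0.0001 -0.0028  0.0035] shift cm [-0.5  24.14 -0.79] world tgt [0.674 0.089 0.06 ]
```

Emit:
send_rows([
  [0,0,0,-0.4,5,-0.8,130],
  [0,0,0,-0.4,10,-0.8,130],
  [0,0,0,-0.4,15,-0.8,130],
  [0,0,0,-0.4,18,-0.8,130],
  [0,0,0,-0.4,21,-0.8,130],
  [0,0,0,-0.4,23,-0.8,130],
  [0,0,0,-0.4,24.5,-0.8,130],
  [0,-0.003,0.003,-0.4,25.3,-0.8,130],
  [0,-0.003,0.003,-0.4,25.3,-0.8,130],
  [0,-0.003,0.003,-0.4,25.3,-0.8,130],
])

```text
time_s: 3.5
eef_pos: [0.6749, 0.0914, 0.0494]
eef_rot: [-1.569, 0.001, -1.371]
ft_force: [1.3, -0.1, 0.9]
width: 0.0451
```

```bash
python3 - <<'E'
from h import *
go(-95,52.5,.048,0)
im=ctrl.camera("scene"); cv2.imwrite("pics/s1.png",cv2.resize(im[200:380,140:440,::-1],None,fx=2.6,fy=2.6))
E
```

```text
t 3.5 at [-96.7 116.6] [0.6749 0.0914 0.0494] [-1.569e+00  1.000e-03 -1.371e+00] F [ 1.3 -0.1  0.9] width 0.0451
rot [-0.002   0.0028 -0.001 ] shift cm [ 0.15  0.13 -6.41] world tgt [0.612 0.077 0.048]
```

View pics/s1.png

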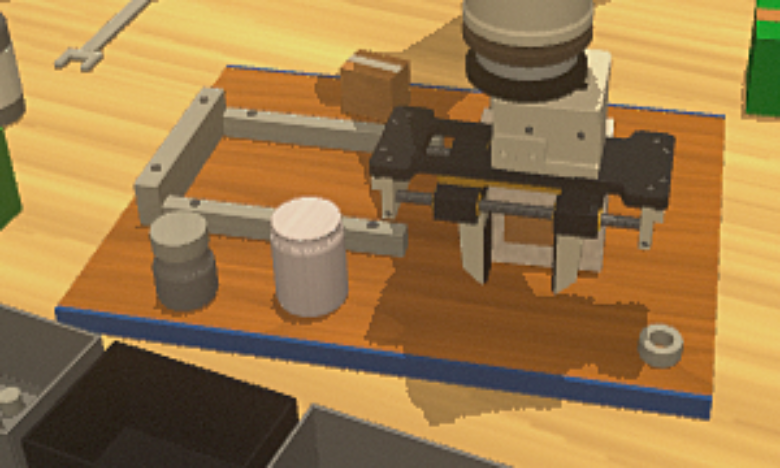

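Emit:
send_rows([
  [0,0.003,0,0.1,0.1,-1.5,130],
  [0,0.003,0,0.1,0.1,-3,130],
  [0,0.003,0,0.1,0.1,-3.5,130],
  [0,0.003,0,0.1,0.1,-3.9,130],
  [0,0.003,0,0.1,0.1,-4.3,130],
  [0,0.003,0,0.1,0.1,-4.7,130],
  [0,0.003,0,0.1,0.1,-5.1,130],
  [0,0.003,0,0.1,0.1,-5.5,130],
  [0,0.003,0,0.1,0.1,-5.8,130],
  [0,0.003,0,0.1,0.1,-6.1,130],
  [0,0.003,0,0.1,0.1,-6.3,130],
  [0,0.003,0,0.1,0.1,-6.3,130],
])

```text
time_s: 4.75
eef_pos: [0.6135, 0.0787, 0.0481]
eef_rot: [-1.568, 0.002, -1.374]
ft_force: [4.7, 1.3, 4.0]
width: 0.0451
```

Emit:
send_rows([
  [0,0,0,0,0,1,130],
  [0,0,0,0,0,3,130],
  [0,0,0,0,0,6,130],
  [0,0,0,0,-5,6,130],
  [0,0,0,0,-10,6,130],
  [0,0,0,0,-15,6,130],
  [0,0,0,0,-15,6,130],
])

```text
time_s: 5.45
eef_pos: [0.6747, 0.0914, 0.2043]
eef_rot: [-1.562, 0.002, -1.374]
ft_force: [0.4, 0.5, 1.0]
width: 0.0454
```

```bash
python3 - <<'E'
from h import *
go(-95-140,0,.2,np.pi/2); go(-95-140,0,.2,-np.pi/2)
for n in("scene","top"):
    im=ctrl.camera(n)[:,:,::-1]; cv2.imwrite(f"pics/{n}2.png",im)
t=cv2.imread("pics/top2.png")[135:285,215:415]; cv2.imwrite("pics/topc2.png",cv2.resize(t,None,fx=4,fy=4,interpolation=cv2.INTER_CUBIC))
t=cv2.imread("pics/scene2.png")[215:365,155:425]; cv2.imwrite("pics/scenec2.png",cv2.resize(t,None,fx=2.9,fy=2.9,interpolation=cv2.INTER_CUBIC))
E
```

```text
t 5.45 at [-96.7 116.4] [0.6747 0.0914 0.2043] [-1.562  0.002 -1.374] F [0.4 0.5 1. ] width 0.0454
rot [-0.0086 -1.5705  0.0059] shift cm [-13.83   0.34 -11.64] world tgt [0.534 0.204 0.2  ]
t 5.45 at [-96.7 116.4] [0.6747 0.0914 0.2043] [-1.562  0.002 -1.374] F [0.4 0.5 1. ] width 0.0454
rot [-0.0059  1.5711 -0.0086] shift cm [-13.83   0.34 -11.64] world tgt [0.534 0.204 0.2  ]
```

View pics/topc2.png

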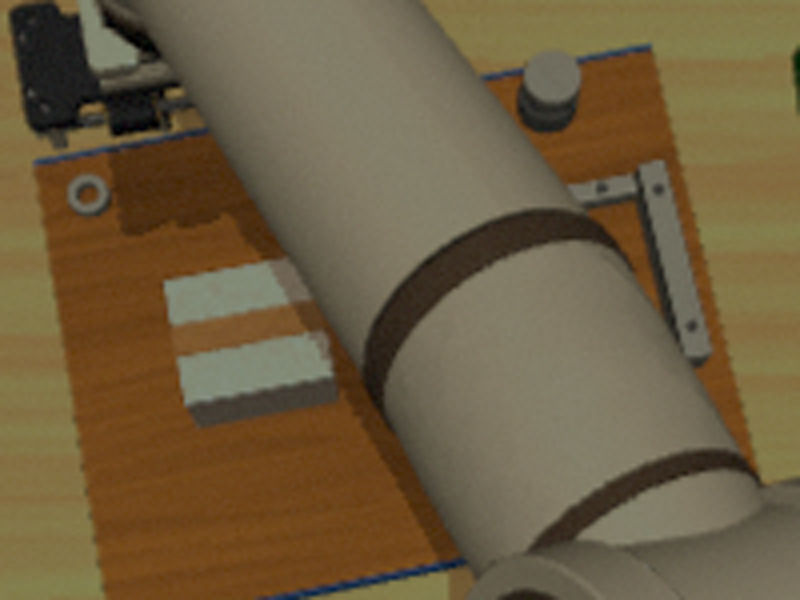

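View pics/scenec2.png

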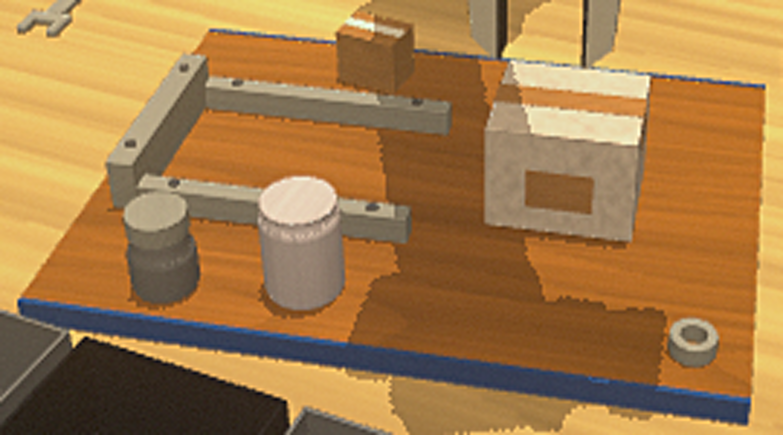

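```bash
python3 - <<'E'
from h import *
f=lambda c:((c[0]+.5)/4-.5+215,(c[1]+.5)/4-.5+135)
g=lambda c:((c[0]+.5)/2.9-.5+155,(c[1]+.5)/2.9-.5+215)
A=[tb(pt("top",f(c),.098)) for c in [(165,282),(184,405),(334,376)]]
B=[tb(pt("scene",g(c),.098)) for c in[(487,127),(642,144),(650,73),(507,60)]]
print(A,B); 
d=A[2]-A[1];print((A[0]+A[2])/2,np.arctan2(d[1],d[0]))
d=B[0]-B[1]+B[3]-B[2];print(sum(B)/4,np.arctan2(d[1],d[0]))
# lane rails in same scene view
for c in[(449,104),(409,212),(391,207),(447,131)]:print(tb(pt("scene",g(c),.04)))
E
```

```text
[array([-146.2,   41.1]), array([-147.9,  -43.8]), array([-48.1, -43.8])] [array([-49.6,  40.1]), array([-150.6,   39.5]), array([-147.4,  -46.5]), array([-47.4, -44. ])]
[-97.15  -1.35] 0.0
[-98.75   -2.725] 0.01542166288968952
[  0.1 -66.7]
[-1.8 65.2]
[11.3 62.3]
[ -6.1 -32. ]
```

```bash
python3 - <<'E'
from h import *
print(ctrl.read_state()["qpos"].round(2))
go(-205,-0,.2,np.pi/2)
E
```

```text
[ 0.32  0.66 -0.75  1.49  0.47  1.18 -1.88]
t 5.55 at [-95.5 112.6] [0.6712 0.0895 0.1979] [-1.571e+00  1.000e-03 -1.374e+00] F [-0.5  0.  -0.2] width 0.0449
rot [-7.0000e-04 -1.5707e+00 -6.0000e-04] shift cm [-10.95  -0.21 -11.26] world tgt [0.539 0.175 0.2  ]
```

Emit:
send_rows([
  [0,0.14,0,-1,0,-1,130],
  [0,0.28,0,-2,0,-2,130],
  [0,0.42,0,-3,0,-3,130],
  [0,0.56,0,-4,0,-4,130],
  [0,0.7,0,-5,0,-5,130],
  [0,0.84,0,-6,0,-6,130],
  [0,0.98,0,-7,0,-7,130],
  [0,1.12,0,-8,0,-8,130],
  [0,1.26,0,-9,0,-9,130],
  [0,1.4,0,-10,0,-10.3,130],
  [0,1.54,0,-11,0,-11.3,130],
  [0,1.571,0,-11,0,-11.3,130],
])

```text
time_s: 6.75
eef_pos: [0.5367, 0.1697, 0.1894]
eef_rot: [-1.581, -0.048, -2.637]
ft_force: [0.0, -0.7, -3.4]
width: 0.0449
```

Emit:
send_rows([
  [0,0,0,0,0,0,130],
  [0,0,0,0,0,0,130],
])

```text
time_s: 6.95
eef_pos: [0.5381, 0.1704, 0.189]
eef_rot: [-1.579, -0.048, -2.629]
ft_force: [0.7, -0.8, 0.8]
width: 0.0448
```

```bash
python3 - <<'E'
from h import *
print(ctrl.read_state()["qpos"].round(2))
go(-205,-1,.048,-np.pi/2)
E
```

```text
[-1.04  0.54  0.93  1.8  -0.47  1.1  -2.56]
t 6.95 at [-200.9   -2.1] [0.5381 0.1704 0.189 ] [-1.579 -0.048 -2.629] F [ 0.7 -0.8  0.8] width 0.0448
rot [1.000e-04 3.159e-01 4.910e-02] shift cm [-0.91 14.07 -0.24] world tgt [0.538 0.175 0.048]
```

Emit:
send_rows([
  [0,-0.14,0,0,0,0,130],
  [0,-0.28,0,0,0,0,130],
  [0,-0.42,0,0,0,0,130],
  [0,-0.56,0,0,0,0,130],
  [0,-0.7,0,0,0,0,130],
  [0,-0.84,0,0,-0.5,0,130],
  [0,-0.98,0,0,-1,0,130],
  [0,-1.12,0,0,-1,0,130],
  [0,-1.26,0,0,-1,0,130],
  [0,-1.4,0,0,-1,0,130],
  [0,-1.54,0,0,-1,0,130],
  [0,-1.6,0,0,-1,0,130],
])

```text
time_s: 8.15
eef_pos: [0.5403, 0.1685, 0.2007]
eef_rot: [-1.614, 0.013, -1.029]
ft_force: [0.1, -0.5, -1.0]
width: 0.0452
```

```bash
python3 - <<'E'
from h import *
print(ctrl.read_state()["qpos"].round(2))
go(-205,-1,.2,np.pi/2)
E
```

```text
[-0.78  0.42  0.55  1.78 -0.25  1.06 -1.16]
t 8.15 at [-198.6   -0.3] [0.5403 0.1685 0.2007] [-1.614  0.013 -1.029] F [ 0.1 -0.5 -1. ] width 0.0452
rot [ 0.0295 -1.2255 -0.0376] shift cm [-0.62  0.08  0.16] world tgt [0.538 0.175 0.2  ]
```

Emit:
send_rows([
  [0.004,-0.14,-0.005,0,0,0,130],
  [0.008,-0.28,-0.01,0,0,0,130],
  [0.012,-0.42,-0.015,0,0,0,130],
  [0.016,-0.56,-0.02,-0.2,0,0,130],
  [0.02,-0.7,-0.025,-0.4,0,0,130],
  [0.022,-0.84,-0.028,-0.6,0,0.1,130],
  [0.025,-0.98,-0.03,-0.6,0,0.1,130],
  [0.028,-1.12,-0.035,-0.6,0,0.1,130],
  [0.03,-1.226,-0.038,-0.6,0,0.1,130],
  [0.03,-1.226,-0.038,-0.6,0,0.1,130],
  [0.03,-1.226,-0.038,-0.6,0,0.1,130],
])

```text
time_s: 9.25
eef_pos: [0.5382, 0.1745, 0.2012]
eef_rot: [-1.572, -0.001, 0.189]
ft_force: [-0.5, 0.3, -0.7]
width: 0.0454
```

```bash
python3 - <<'E'
from h import *
print(ctrl.read_state()["qpos"].round(2))
go(-205,-1,.048,np.pi/2)
E
```

```text
[-0.61  0.35  0.31  1.81 -0.13  0.99 -0.06]
t 9.25 at [-204.9   -1.2] [0.5382 0.1745 0.2012] [-1.572e+00 -1.000e-03  1.890e-01] F [-0.5  0.3 -0.7] width 0.0454
rot [ 0.0008 -0.008   0.0014] shift cm [-0.   15.32  0.02] world tgt [0.538 0.175 0.048]
```

Emit:
send_rows([
  [0,0,0,0,4,0,130],
  [0,0,0,0,8,0,130],
  [0,-0.008,0.001,0,11,0,130],
  [0,-0.008,0.001,0,13,0,130],
  [0,-0.008,0.001,0,14.5,0,130],
  [0,-0.008,0.001,0,15.3,0,130],
  [0,-0.008,0.001,0,15.3,0,130],
  [0,-0.008,0.001,0,15.3,0,130],
])

```text
time_s: 10.05
eef_pos: [0.5387, 0.1757, 0.0486]
eef_rot: [-1.572, -0.001, 0.2]
ft_force: [0.0, -0.1, 0.8]
width: 0.045
```

```bash
python3 - <<'E'
from h import *
go(-60-59.5,-1,.048,np.pi/2)
im=ctrl.camera("scene"); cv2.imwrite("pics/s3.png",cv2.resize(im[200:380,140:440,::-1],None,fx=2.6,fy=2.6))
E
```

```text
t 10.05 at [-206.    -0.6] [0.5387 0.1757 0.0486] [-1.572e+00 -1.000e-03  2.000e-01] F [ 0.  -0.1  0.8] width 0.045
rot [0.0014 0.0034 0.001 ] shift cm [-0.07  0.08 -8.65] world tgt [0.555 0.091 0.048]
```

View pics/s3.png

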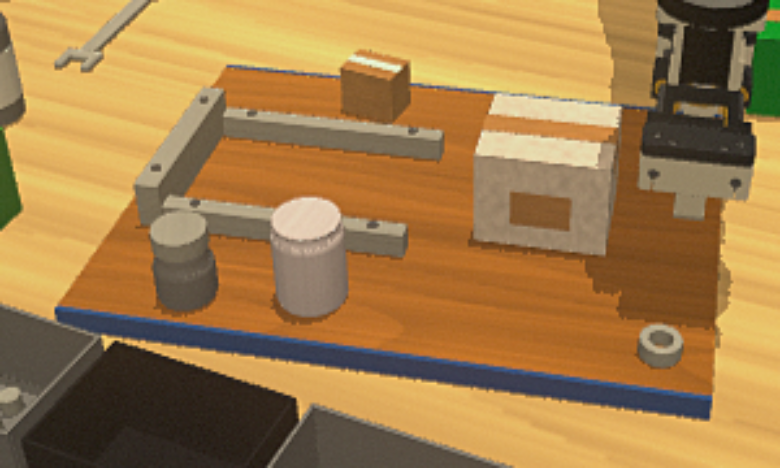

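Emit:
send_rows([
  [0,0.003,0,0,0,-1.5,130],
  [0,0.003,0,0,0,-3,130],
  [0,0.003,0,0,0,-3.7,130],
  [0,0.003,0,0,0,-4.4,130],
  [0,0.003,0,0,0,-5,130],
  [0,0.003,0,0,0,-5.7,130],
  [0,0.003,0,0,0,-6.4,130],
  [0,0.003,0,0,0,-7,130],
  [0,0.003,0,0,0,-7.7,130],
  [0,0.003,0,0,0,-8.4,130],
  [0,0.003,0,0,0,-9,130],
  [0,0.003,0,0,0,-9,130],
])

```text
time_s: 11.3
eef_pos: [0.5562, 0.0863, 0.0481]
eef_rot: [-1.573, -0.0, 0.197]
ft_force: [1.0, 0.6, 1.6]
width: 0.045
```

```bash
python3 - <<'E'
from h import *
go(139-59.5,-1,.048,np.pi/2)
for n in("scene","top"):
    im=ctrl.camera(n)[:,:,::-1]; cv2.imwrite(f"pics/{n}4.png",im)
t=cv2.imread("pics/top4.png")[135:285,215:415]; cv2.imwrite("pics/topc4.png",cv2.resize(t,None,fx=4,fy=4,interpolation=cv2.INTER_CUBIC))
t=cv2.imread("pics/scene4.png")[215:365,155:425]; cv2.imwrite("pics/scenec4.png",cv2.resize(t,None,fx=2.9,fy=2.9,interpolation=cv2.INTER_CUBIC))
E
```

```text
t 11.3 at [-114.9   -0.8] [0.5562 0.0863 0.0481] [-1.573 -0.     0.197] F [1.  0.6 1.6] width 0.045
rot [0.0022 0.0001 0.0001] shift cm [ -0.02   0.06 -19.44] world tgt [ 0.594 -0.104  0.048]
```

View pics/topc4.png

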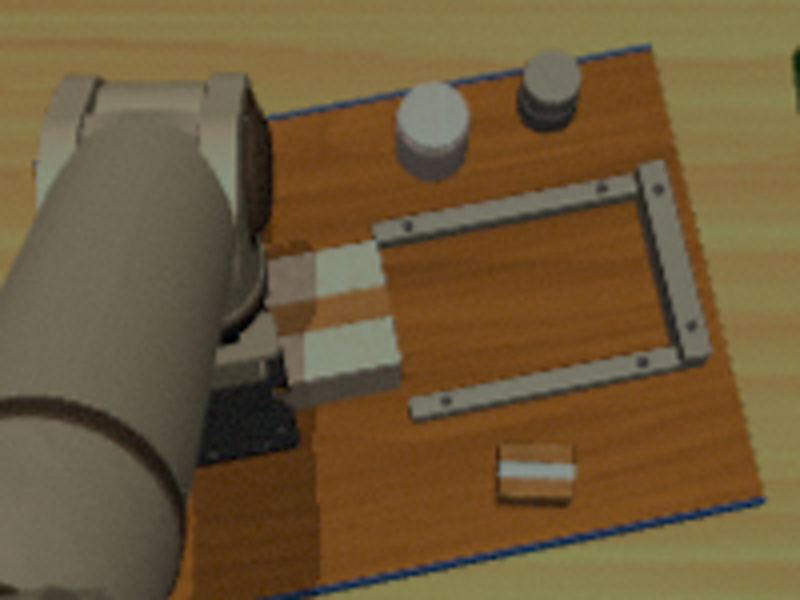

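View pics/scenec4.png

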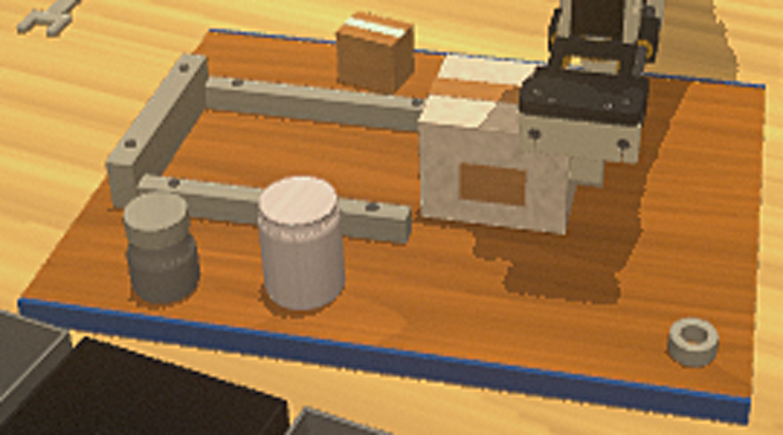

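```bash
python3 - <<'E'
from h import *
f=lambda c:((c[0]+.5)/4-.5+215,(c[1]+.5)/4-.5+135)
g=lambda c:((c[0]+.5)/2.9-.5+155,(c[1]+.5)/2.9-.5+215)
print([tb(pt("top",f(c),.098)) for c in [(378,239),(400,360),(288,383)]])
print([tb(pt("scene",g(c),.098)) for c in[(420,122),(442,54)]],[tb(pt("scene",g(c),.018)) for c in[(421,215),(566,233)]])
E
```

```text
[array([-1.6, 42.8]), array([ -3.5, -41.7]), array([-78.6, -42.6])]
[array([-5.4, 43. ]), array([ -0.9, -42.9])] [array([-3.4, 39.6]), array([-104.1,   39.5])]
```

Emit:
send_rows([
  [0,0,0,0,0,-0.8,130],
  [0,0,0,0,0,-1.6,130],
  [0,0,0,0,0,-2.4,130],
  [0,0,0,0,0,-3.2,130],
  [0,0,0,0,0,-4,130],
  [0,0,0,0,0,-4.8,130],
  [0,0,0,0,0,-5.6,130],
  [0,0,0,0,0,-6.4,130],
  [0,0,0,0,0,-7.2,130],
  [0,0,0,0,0,-8,130],
  [0,0,0,0,0,-8.6,130],
  [0,0,0,0,0,-9,130],
])

```text
time_s: 12.6
eef_pos: [0.5736, -0.0018, 0.0481]
eef_rot: [-1.573, 0.001, 0.197]
ft_force: [0.2, 2.1, -1.2]
width: 0.0451
```

```bash
python3 - <<'E'
from h import *
go(79,-.5,.048,np.pi/2)
im=ctrl.camera("top")[:,:,::-1]; cv2.imwrite("pics/topc5.png",cv2.resize(im[135:285,215:415],None,fx=4,fy=4,interpolation=cv2.INTER_CUBIC))
E
```

```text
t 12.6 at [-25.1  -1. ] [ 0.5736 -0.0018  0.0481] [-1.573e+00  1.000e-03  1.970e-01] F [ 0.2  2.1 -1.2] width 0.0451
rot [ 0.0019  0.0002 -0.0005] shift cm [  0.05   0.03 -10.41] world tgt [ 0.594 -0.104  0.048]
```

View pics/topc5.png

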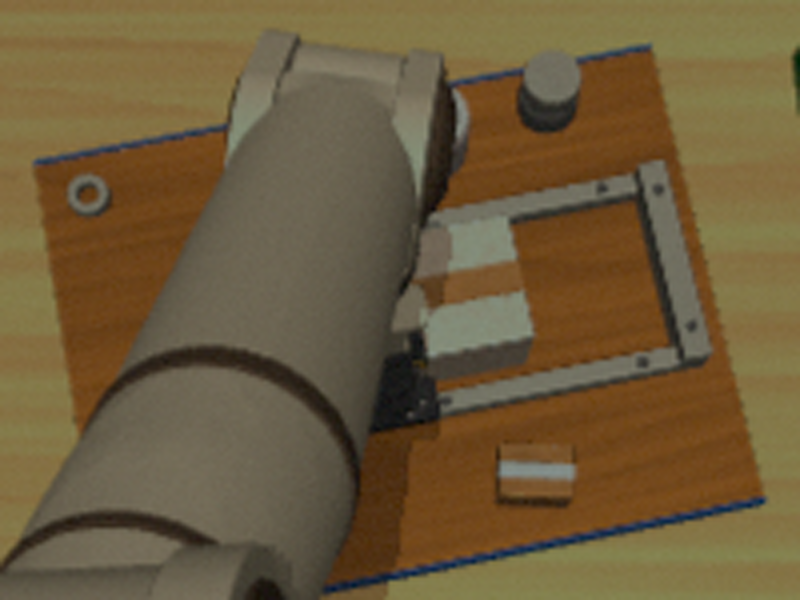

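Emit:
send_rows([
  [0,0,0,0.05,0,-0.8,130],
  [0,0,0,0.05,0,-1.6,130],
  [0,0,0,0.05,0,-2.4,130],
  [0,0,0,0.05,0,-3.2,130],
  [0,0,0,0.05,0,-4,130],
  [0,0,0,0.05,0,-4.8,130],
  [0,0,0,0.05,0,-5.6,130],
  [0,0,0,0.05,0,-6.4,130],
  [0,0,0,0.05,0,-7.2,130],
  [0,0,0,0.05,0,-7.9,130],
  [0,0,0,0.05,0,-8.6,130],
  [0,0,0,0.05,0,-9,130],
])

```text
time_s: 13.85
eef_pos: [0.5917, -0.0902, 0.0483]
eef_rot: [-1.573, 0.0, 0.197]
ft_force: [0.2, 2.3, -1.4]
width: 0.0452
```

```bash
python3 - <<'E'
from h import *
go(79,-.5,.048,np.pi/2)
f=lambda c:((c[0]+.5)/4-.5+215,(c[1]+.5)/4-.5+135)
print([tb(pt("top",f(c),.098)) for c in [(512,216),(532,335)]])
for n in("scene","top"):
    im=ctrl.camera(n)[:,:,::-1]; cv2.imwrite(f"pics/{n}6.png",im)
t=cv2.imread("pics/top6.png")[135:285,215:415]; cv2.imwrite("pics/topc6.png",cv2.resize(t,None,fx=4,fy=4,interpolation=cv2.INTER_CUBIC))
E
```

```text
t 13.85 at [65.1 -0.5] [ 0.5917 -0.0902  0.0483] [-1.573  0.     0.197] F [ 0.2  2.3 -1.4] width 0.0452
rot [ 0.0021  0.0001 -0.0004] shift cm [-0.    0.03 -1.39] world tgt [ 0.594 -0.104  0.048]
[array([89.7, 41.1]), array([ 85.4, -42. ])]
```

View pics/topc6.png

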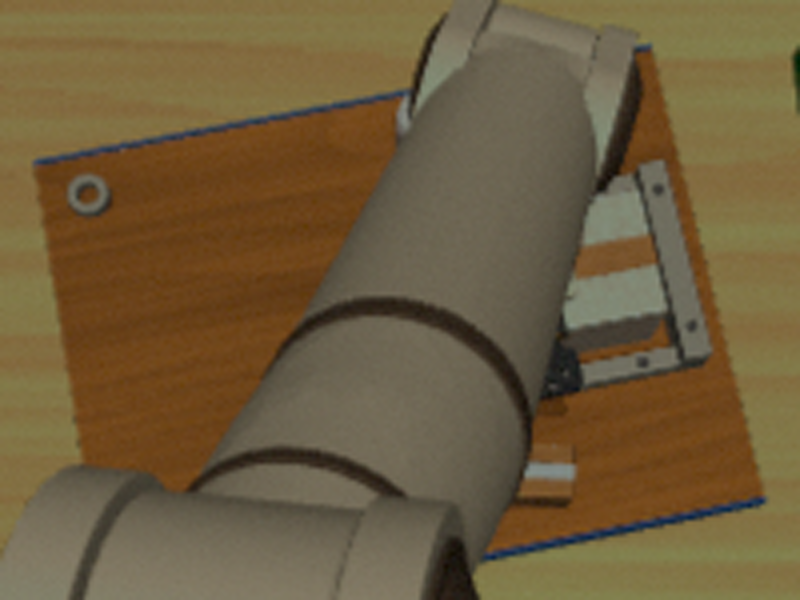

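Emit:
send_rows([
  [0,0,0,0,0,-0.3,130],
  [0,0,0,0,0,-0.6,130],
  [0,0,0,0,0,-0.9,130],
  [0,0,0,0,0,-1.1,130],
  [0,0,0,0,0,-1.2,130],
  [0,0,0,0,0,-1.2,130],
])

```text
time_s: 14.55
eef_pos: [0.5943, -0.1009, 0.0484]
eef_rot: [-1.573, -0.0, 0.198]
ft_force: [0.3, 2.6, 2.1]
width: 0.0451
```

Emit:
send_rows([
  [0,0,0,0,0,-0.1,130],
  [0,0,0,0,0,-0.1,130],
])

```text
time_s: 14.75
eef_pos: [0.5944, -0.1014, 0.0485]
eef_rot: [-1.572, 0.0, 0.198]
ft_force: [-1.0, 4.4, 4.1]
width: 0.0449
```

Emit:
send_rows([
  [0,0,0,0,0,-0.1,130],
  [0,0,0,0,0,-0.1,130],
])

```text
time_s: 14.95
eef_pos: [0.5945, -0.1019, 0.0485]
eef_rot: [-1.572, 0.0, 0.198]
ft_force: [-0.4, 5.7, 3.6]
width: 0.045
```

Emit:
send_rows([
  [0,0,0,0,0,-0.1,130],
  [0,0,0,0,0,-0.1,130],
])

```text
time_s: 15.15
eef_pos: [0.5944, -0.102, 0.0485]
eef_rot: [-1.57, 0.001, 0.199]
ft_force: [-2.3, 7.7, 4.5]
width: 0.0453
```

```bash
python3 - <<'E'
from h import *
go(79,-.5,.048,np.pi/2)
im=ctrl.camera("scene")[:,:,::-1]; cv2.imwrite("pics/s7.png",cv2.resize(im[215:365,155:425],None,fx=2.9,fy=2.9,interpolation=cv2.INTER_CUBIC))
E
```

```text
t 15.15 at [77.2 -0.2] [ 0.5944 -0.102   0.0485] [-1.57e+00  1.00e-03  1.99e-01] F [-2.3  7.7  4.5] width 0.0453
rot [-0.0004  0.002  -0.0008] shift cm [-0.03  0.05 -0.18] world tgt [ 0.594 -0.104  0.048]
```

View pics/s7.png

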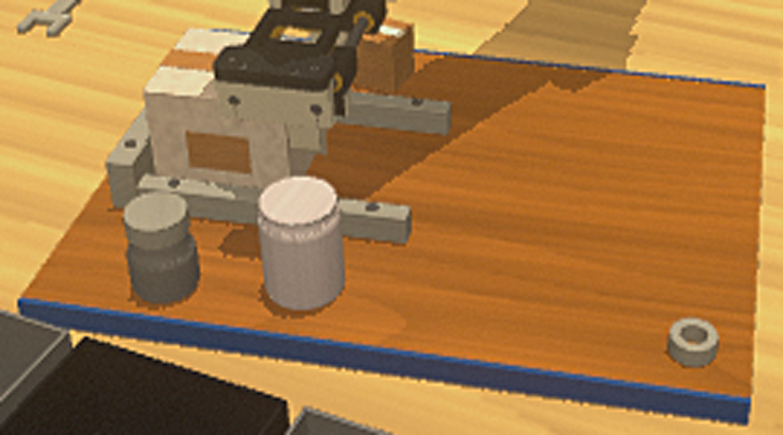

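Emit:
send_rows([
  [0,0,0,0,0,-0.1,130],
  [0,0,0,0,0,-0.1,130],
  [0,0,0,0,0,-0.1,130],
])

```text
time_s: 15.5
eef_pos: [0.5943, -0.1019, 0.0484]
eef_rot: [-1.569, 0.001, 0.199]
ft_force: [-3.5, 9.6, 5.4]
width: 0.0454
```

Emit:
send_rows([
  [0,0,0,0,0,0.3,130],
  [0,0,0,0,0,1,130],
  [0,0,0,0,0,3,130],
  [0,0,0,0,0,5,130],
  [0,0,0,0,-5,5,130],
  [0,0,0,0,-10,5,130],
  [0,0,0,0,-15,5,130],
  [0,0,0,0,-20,10,130],
  [0,0,0,0,-20,15,130],
  [0,0,0,0,-20,20,130],
  [0,0,0,0,-20,22,130],
  [0,0,0,0,-20,22,130],
])

```text
time_s: 16.7
eef_pos: [0.5504, 0.1179, 0.248]
eef_rot: [-1.57, -0.001, 0.206]
ft_force: [0.4, 0.7, 0.2]
width: 0.0453
```

```bash
python3 - <<'E'
from h import *
go(-250,0,.25,np.pi/2)
for n in("scene","top"):
    im=ctrl.camera(n)[:,:,::-1]; cv2.imwrite(f"pics/{n}8.png",im)
t=cv2.imread("pics/top8.png")[135:285,215:415]; cv2.imwrite("pics/topc8.png",cv2.resize(t,None,fx=4,fy=4,interpolation=cv2.INTER_CUBIC))
t=cv2.imread("pics/scene8.png")[215:365,155:425]; cv2.imwrite("pics/scenec8.png",cv2.resize(t,None,fx=2.9,fy=2.9,interpolation=cv2.INTER_CUBIC))
E
```

```text
t 16.7 at [-147.    -0.3] [0.5504 0.1179 0.248 ] [-1.57e+00 -1.00e-03  2.06e-01] F [0.4 0.7 0.2] width 0.0453
rot [-0.0008  0.0095  0.0005] shift cm [ 0.13 -0.19 10.3 ] world tgt [0.531 0.219 0.25 ]
```

View pics/topc8.png

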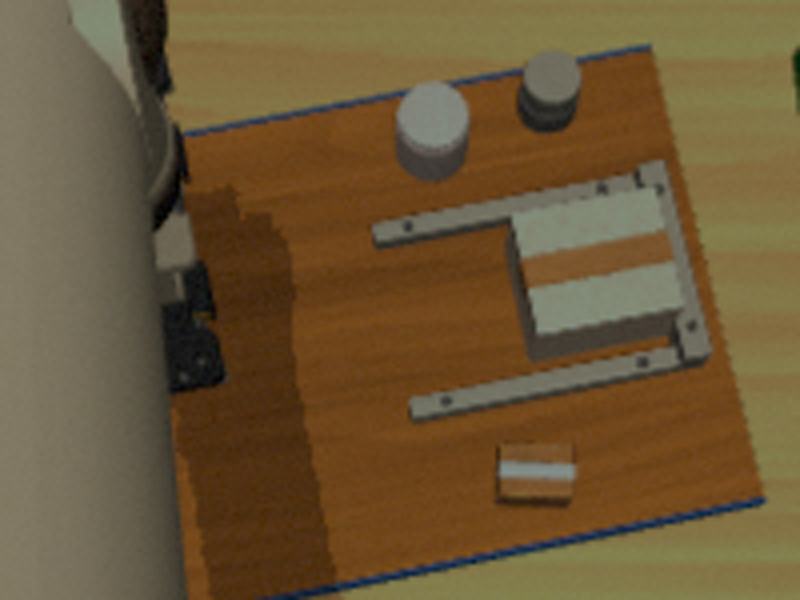

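View pics/scenec8.png

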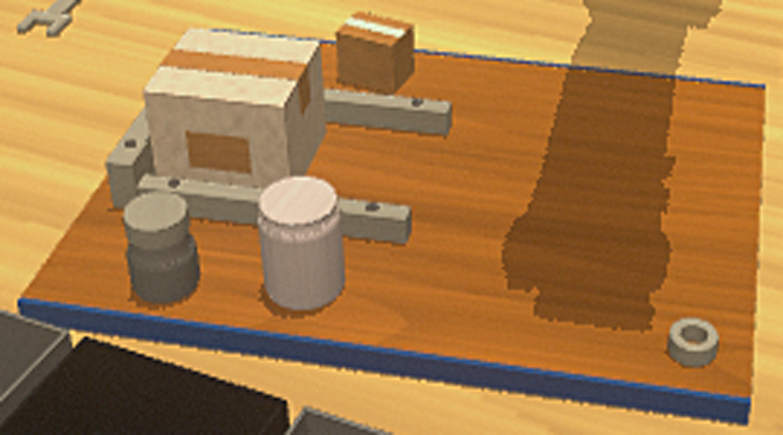

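```bash
python3 - <<'E'
from h import *
f=lambda c:((c[0]+.5)/4-.5+215,(c[1]+.5)/4-.5+135)
g=lambda c:((c[0]+.5)/2.9-.5+155,(c[1]+.5)/2.9-.5+215)
A=[tb(pt("top",f(c),.098)) for c in [(512,215),(659,187),(682,307),(537,335)]]
B=[tb(pt("scene",g(c),.098)) for c in[(286,107),(146,92),(193,28),(320,41)]]
for P in(A,B):
    print(P,sum(P)/4); a=P[1]-P[0]+P[2]-P[3]; 
    if P is B:a=P[1]-P[0]+P[2]-P[3]
    print(np.arctan2(a[1],a[0]))
m0=cv2.imread("pics/scene0.png").astype(int);m1=cv2.imread("pics/scene8.png").astype(int)
d=(abs(m0-m1).max(2)>40).astype(np.uint8);n,l,s,c=cv2.connectedComponentsWithStats(d)
print([tuple(x) for x in s[1:] if x[4]>25])
E
```

```text
[array([89.9, 41.8]), array([191.2,  41.9]), array([187.1, -42.7]), array([ 88.6, -42.7])] [139.2    -0.425]
0.0005005004587085969
[array([86.2, 43.2]), array([184.9,  44.3]), array([185. , -42.8]), array([ 88.9, -43.2])] [136.25    0.375]
0.0077000531543815675
[(np.int32(130), np.int32(0), np.int32(74), np.int32(94), np.int32(2799)), (np.int32(358), np.int32(0), np.int32(11), np.int32(22), np.int32(119)), (np.int32(388), np.int32(0), np.int32(43), np.int32(97), np.int32(891)), (np.int32(370), np.int32(10), np.int32(37), np.int32(23), np.int32(140)), (np.int32(364), np.int32(38), np.int32(51), np.int32(54), np.int32(1579)), (np.int32(356), np.int32(94), np.int32(53), np.int32(72), np.int32(1984)), (np.int32(401), np.int32(101), np.int32(10), np.int32(15), np.int32(82)), (np.int32(186), np.int32(163), np.int32(181), np.int32(24), np.int32(2182)), (np.int32(399), np.int32(178), np.int32(13), np.int32(12), np.int32(62)), (np.int32(374), np.int32(184), np.int32(13), np.int32(4), np.int32(43)), (np.int32(317), np.int32(189), np.int32(87), np.int32(141), np.int32(6446)), (np.int32(205), np.int32(225), np.int32(62), np.int32(55), np.int32(2350))]
```

```bash
python3 -c "
from plant import ctrl
s=ctrl.read_state();print(s['time_s'],abs(s['joint_vel']).max());print(ctrl.sign_off())"
```

```text
16.8 0.03743179788026788
the job is handed in; nothing more can be done
None
```

The carton is in the lane, square and up against the end stop, and the job was handed in at 16.8 s. I pushed its left side about 20 mm over to centre and straighten it. Then I pushed it from behind with both fingers until the arm stalled against the stop, at about 10 N. After that I backed out along the lane and lifted clear.

- **Position:** the last top view puts the carton's origin at lane x = 139 mm (140 wanted), y = -0.4 mm and yaw below 0.001 rad. That leaves about 13–14 mm to each rail.
- **Disagreement:** the scene view read x = 136 mm and yaw 0.008 rad. It also read about 2 mm short earlier, so I put most of this down to calibration. I relied on the stall for contact with the stop: three further 1 mm commands raised the force while the tool moved less than 1 mm.
- **Bystanders:** comparing scene pictures from before and after showed changes only at the carton's old and new places, and from the arm and its shadow. The robot ended about 0.25 m up, touching nothing.
- **Wrong turn:** turning the tool for the rear push, I first went the wrong way and the last joint stopped near its limit (-2.56 of -2.57 rad). I turned it back the other way while it was clear of everything.

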